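# File a drilling template on the lever-arch ring board

## Robot

A 7-joint arm with a two-finger parallel gripper is mounted at the origin on a cart in front of the work surface, level with it; the furniture and walls round the work are solid. World frame = base frame: x ahead of the robot, y to its left, z up, the work surface at z = 0. Lengths are in m, angles in rad, forces in N, time in s.
With the tool pointing down it reaches from about 0.375 to 0.925 m from the base axis. Payload 3.1 kg.
Tool frame: the origin (TCP) lies midway between the tips of the shut fingers; the grasp point (between the pads) lies 19 mm behind it; z points along the fingers, y is the direction in which the jaws open and shut (so a half turn about z gives the same grasp; the last joint's range is limited). The gripper opens to 85 mm and grips with 20 to 120 N. Pads are 22 mm wide; open, the fingers measure 114 mm over their backs; the gripper's body (76 mm by 85 mm) begins 54 mm behind the grasp point. The pads swing forward as they close: fully open they stand 13 mm farther back than shut.
Start: joints at [-1.23, 0.383, 0.044, 1.598, -0.018, 1.161, -0.05], TCP at [0.276, 0.588, 0.231] pointing down, gripper open.
Joint ranges: [-2.61, 2.61], [-0.41, 2.15], [-1.48, 1.57], [0, 2.5], [-1.57, 4.71], [0.05, 1.97], [-2.85, 2.85]. Speed limits (rad/s): [2.79, 2.79, 3.14, 3.14, 3.14, 3.14, 3.14].

## Interface

Orientations are given as a rotation vector (axis times angle).
In Python, from bench import ctrl gives the robot as it stands.
- The arm moves only by the tool play_rows, never from a script. Its argument "steps" is a list that holds one entry, the list of rows, each a list of 5 numbers: the finger opening in mm, from 0 to 85.4, then the shift along the tool's x, y, z scaled (see below), then the turn about the tool's z scaled (see below). In form: [[[gripper, x, y, z, roll], ...]]. A call has 1 to 20 rows; each row is the pose to reach, as a shift and turn from the pose commanded when the call began, along the tool's axes at that moment; what a row does not reach only later rows make up. The controller multiplies each number of a shift by 50 cm and each number of a turn by 90 degrees. A row lasts 1/12 s, in which the tool goes at most 41.7 mm and 7.16 degrees, less where a joint would pass 70% of its speed; a pose out of reach is approached as far as the arm can. A call with a number of a shift or a turn outside -1 to 1 is refused whole. A call with a gripper value outside its range is refused whole. The fingers move at their own pace and stop on an object; "force" is the grip in N (left out, the last holds). Time passes only in rows, so rows that repeat a pose let the fingers close. It gives the time, the measured TCP pose, the force and the opening at its end, in the units of the state.
- ctrl.get_state(): the state, without advancing time (a new reading comes with each control period).
- ctrl.get_image(name): name is "side" or "top" or "wrist"; returns a dict with "img" (384x512x3 uint8, red, green, blue), "fx", "fy", "cx", "cy" (pixels), "distortion" ([k1, k2, p1, p2, k3] as OpenCV has them; the pictures are not rectified), "T" (4x4, takes a point from camera to world coordinates). Camera axes: x right, y down, z forward; pixel columns grow to the right and rows downward; lengths in m; the calibration is good to about 2 mm. A picture is of the moment at which its call begins. There is no depth.
- ctrl.sign_off(): hands the job in, once; it reports no verdict.
The state is a dict: "time": time; "joint_positions": joint angles; "qd": joint speeds; "effort": joint torques, N m; "position": TCP position; "tool_rot": TCP orientation; "force": force on the tool from outside, world axes, zero at the start; "moment": the same for the moment, N m; "width": opening from 0.0 (shut) to 1.0 (fully open).
Only numpy, scipy, OpenCV 4.12 (cv2) and the standard library are available. Lean on these libraries where they do the work, as an engineer would, in place of code of your own. Each camera call takes 0.05 s, during which the arm holds its last target.

## Task

File the drilling template whose holes match the ring spacing on the ring board: lift the wire lever to spring the rings open, lower the template over both posts until it lies flat on their collars, then press the lever fully down so that it snaps shut and the rings close over it. Feel for the posts and go gently, never forcing the mechanism, and leave the other template and the loose things where they are.

Things in the scene. Friction and masses are not known exactly. Their poses are not given: they have to be found in the camera images.
- ring_board: plywood board 160 x 150 x 15 mm fixed to the bench; origin at the centre of its underside; x points from the lever side to the ring side, y along the row of rings. On it: a steel ring unit with two posts and hinged arches, and a wire lever. Pressing the template on it with over 45 N counts as forcing.
- ring_mid (a point): nominal middle between the posts, on the board at x = +45 mm, y = 0, at collar height, 25 mm above the bench; axes as the board's. Posts: 8 mm thick, 100 mm apart along y, each with a 19 mm collar below and a blunt 5 mm tip 55 mm above the bench. The whole steel unit, lever and all, is bolted in slots up to 8 mm off either way along y (not measured).
- arches (a joint): angle of the two wire arches (rad), linked to the lever: 0 = closed onto the post tips, 1.15 = open, leaning back towards the lever, clear of the posts. Their shaft lies along y at x = +10 mm on the board, 25 mm above the bench.
- lever (a joint): angle of the lever (rad): 0 = down and shut, on a hard stop; 1.0 = fully up, rings open. An over-centre spring pulls it shut below about 0.15 and throws it up to 1.0 above that. At the grip it takes about 8 N to lift at first and 13 N at most (near 0.5) to press down slowly (more if fast). Push it down with fingertips: over 45 N then, squeezing included, is forcing.
- lever_rest (a point): where the centre of the lever's grip bar is when shut (nominal; fixed to the board; shifted along y with the ring unit): 90 mm from the hinge, 46 mm above the bench, clear of the board's edge. The bar runs along y, 72 mm wide, with a rubber sleeve 12 mm thick, 56 mm long; the lever is a bail of 8 mm rod, open inside (64 mm wide), and shut points to the board's -x.
- lever_hinge (a point): point on the lever's hinge axis (along the board's y), at x = -45 mm on the board, 42 mm above the bench; lifting swings the bar up and towards the rings
- template_wide_grip (a point): the template to file: aluminium plate 50 x 130 x 6 mm, two 10.5 mm through holes at y = +50 and -50 mm on its long centre line, an upright wooden grip strip 14 mm wide (x), 50 mm long (y), 26 mm high in the middle. Point: centre of the strip, 19 mm above the plate's underside; x across, y along the plate. Either end may go first. About 0.18 kg.
- template_narrow_grip (a point): the other template, which does not fit: same outline and strip, but its holes are only 70 mm apart; stays where it lies. Point and axes as for the first
- nut: loose steel collet nut, 28 x 24 x 24 mm, origin at its underside; a bystander
- offcut: loose wooden offcut, 45 x 70 x 22 mm, origin at its underside; a bystander
- template_wide: the same template as template_wide_grip; origin at the centre of its underside

How it is judged:
By the outcome, as a careful person would: the job done as asked, in the order asked, and still so for the second after the job is handed in, with the robot touching nothing.
It also fails if it takes over 72 s, if anything falls off the work surface, if the arm or the gripper's body presses on something with over 40 N, if the wrist force passes 120 N, or if a joint passes its speed limit or range.

## Working session

There is one attempt and no reset: what is moved stays moved. The work goes in short steps, Python scripts to look and compute and a tool call to move; the robot and the scene stay as the last step left them, time stands still between calls to the robot, and variables do not carry over. Pictures are saved under pics/ and viewed, and the job is handed in when it is done.

Besides the shell and the picture viewer there is one more tool, called after "Emit:" in YAML: its name, and indented under it one key for each argument. play_rows: Moves the arm, as the interface text tells. Its arguments: {"type":"object","properties":{"steps":{"type":"array","items":{"type":"array","items":{"type":"array","items":{"type":"number"}}}},"force":{"type":"number"}},"required":["steps"]}

```bash
ls; mkdir -p pics; python3 - <<'E'
from bench import ctrl
import cv2,numpy as np
s=ctrl.get_state()
for k,v in s.items(): print(k,np.round(v,4))
for n in ["top","side","wrist"]:
    d=ctrl.get_image(n)
    cv2.imwrite(f"pics/{n}0.png",d["img"][:,:,::-1])
    print(n,d["fx"],d["fy"],d["cx"],d["cy"],d["distortion"]);print(np.round(d["T"],4))
E
```

```text
pics
time 0.0
joint_positions [-1.2298  0.3839  0.0439  1.5996 -0.0179  1.1612 -0.0499]
qd [ 0.0019  0.0007  0.0031 -0.0006  0.0016 -0.0006 -0.0008]
effort [-2.00000e-04 -4.33457e+01  1.02410e+00 -2.49512e+01  1.06000e-02
  1.12000e-02  0.00000e+00]
position [0.2758 0.5875 0.2299]
tool_rot [-0.6836 -3.0659  0.0042]
force [0.0942 0.7429 0.1502]
moment [-0.0006  0.0392 -0.0061]
width 0.9986
top 487.8535893937018 487.8535893937018 250.2180469804907 199.39225249617812 [-0.18080611  0.          0.          0.          0.        ]
[[ 0.0298 -0.9846  0.1724  0.369 ]
 [-0.9996 -0.0297  0.0031 -0.1492]
 [ 0.002  -0.1724 -0.985   1.3243]
 [ 0.      0.      0.      1.    ]]
side 393.23027991185404 393.23027991185404 254.48446704652562 189.13182753455135 [-0.06232207  0.          0.          0.          0.        ]
[[-8.624e-01 -2.131e-01  4.592e-01  1.686e-01]
 [-5.063e-01  3.617e-01 -7.829e-01  5.883e-01]
 [ 7.000e-04 -9.076e-01 -4.198e-01  4.549e-01]
 [ 0.000e+00  0.000e+00  0.000e+00  1.000e+00]]
wrist 269.0883501782387 269.0883501782387 258.8826253336268 188.99284917774253 [-0.06350322  0.          0.          0.          0.        ]
[[ 0.4236  0.8626  0.2766  0.2045]
 [ 0.9059 -0.4027 -0.1315  0.6214]
 [-0.0021  0.3062 -0.9519  0.3726]
 [ 0.      0.      0.      1.    ]]
```

View pics/top0.png

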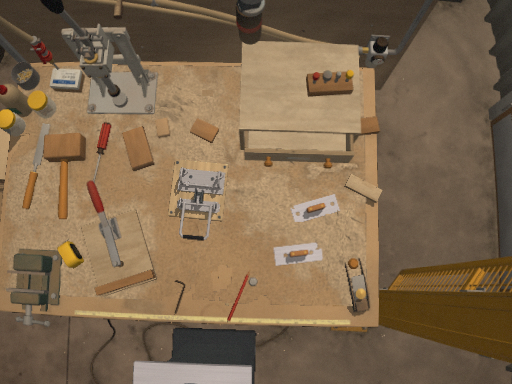

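View pics/side0.png

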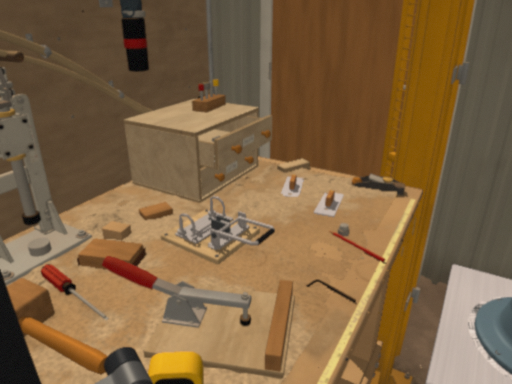

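View pics/wrist0.png

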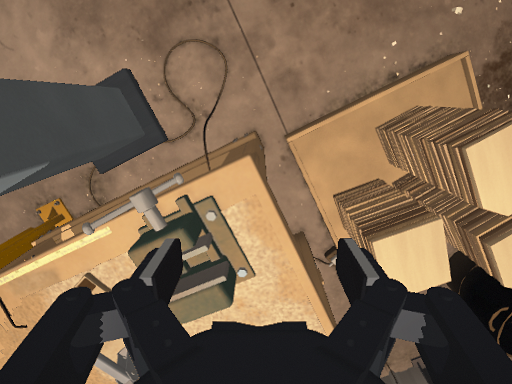

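```bash
cat > h.py <<'E'
import cv2,numpy as np
from bench import ctrl
from scipy.spatial.transform import Rotation as R
def K(d): return np.array([[d["fx"],0,d["cx"]],[0,d["fy"],d["cy"]],[0,0,1]])
def ray(d,uv):
    p=cv2.undistortPoints(np.array(uv,float).reshape(-1,1,2),K(d),np.array(d["distortion"])).reshape(-1,2)
    T=np.array(d["T"]); v=np.c_[p,np.ones(len(p))]@T[:3,:3].T
    return T[:3,3],v
def onplane(d,uv,z):
    o,v=ray(d,uv); return o+v*((z-o[2])/v[:,2])[:,None]
def proj(d,P):
    T=np.linalg.inv(np.array(d["T"])); P=np.atleast_2d(P)
    r,_=cv2.Rodrigues(T[:3,:3]); return cv2.projectPoints(P.astype(float),r,T[:3,3],K(d),np.array(d["distortion"]))[0].reshape(-1,2)
def tri(d1,uv1,d2,uv2):
    o1,v1=ray(d1,uv1);o2,v2=ray(d2,uv2);v1=v1[0];v2=v2[0]
    A=np.c_[v1,-v2];s=np.linalg.lstsq(A,o2-o1,rcond=None)[0]
    a=o1+s[0]*v1;b=o2+s[1]*v2
    return (a+b)/2,np.linalg.norm(a-b)
def crop(d,x0,y0,x1,y1,s,name):
    c=d["img"][y0:y1,x0:x1,::-1]; cv2.imwrite("pics/"+name,cv2.resize(c,None,fx=s,fy=s,interpolation=cv2.INTER_CUBIC))
E
python3 - <<'E'
from h import *
d=ctrl.get_image("top")
crop(d,150,145,250,245,6,"topA.png"); crop(d,255,180,355,280,6,"topB.png")
s=ctrl.get_image("side")
crop(s,150,180,290,275,5,"sideA.png"); crop(s,260,150,420,260,5,"sideB.png")
E
```

```text
(no output)
```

View pics/topA.png

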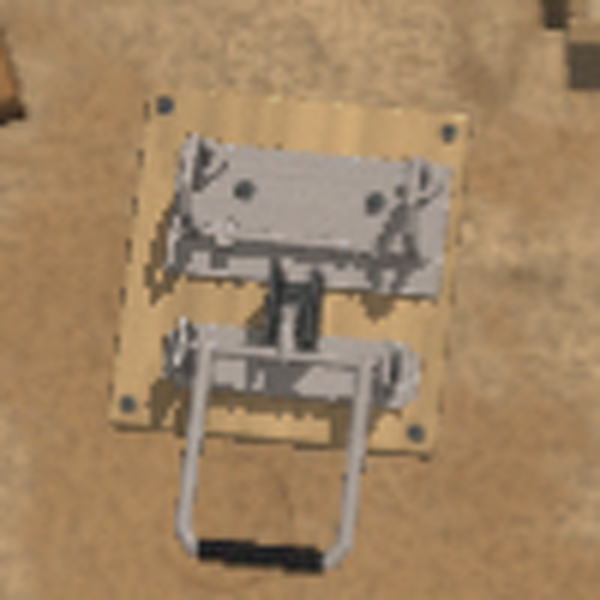

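View pics/topB.png

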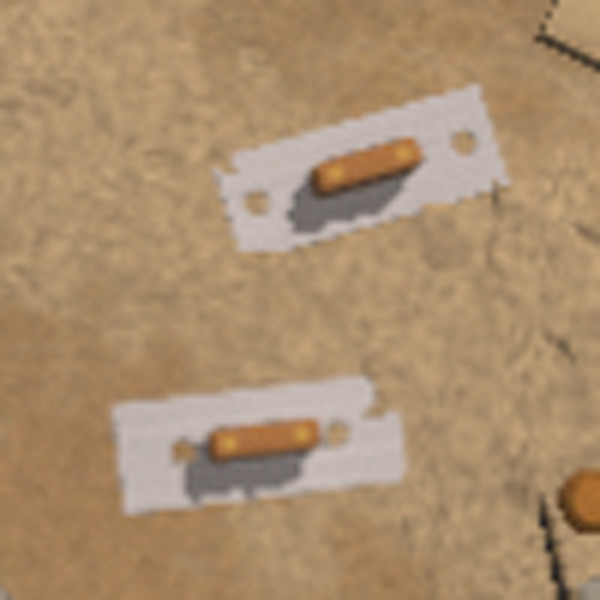

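View pics/sideA.png

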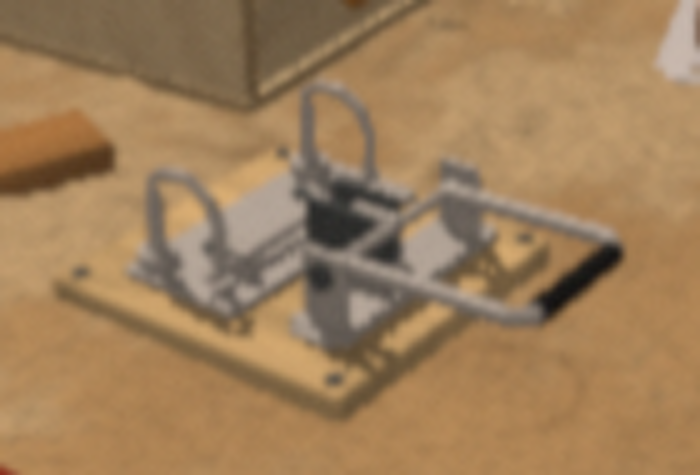

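View pics/sideB.png

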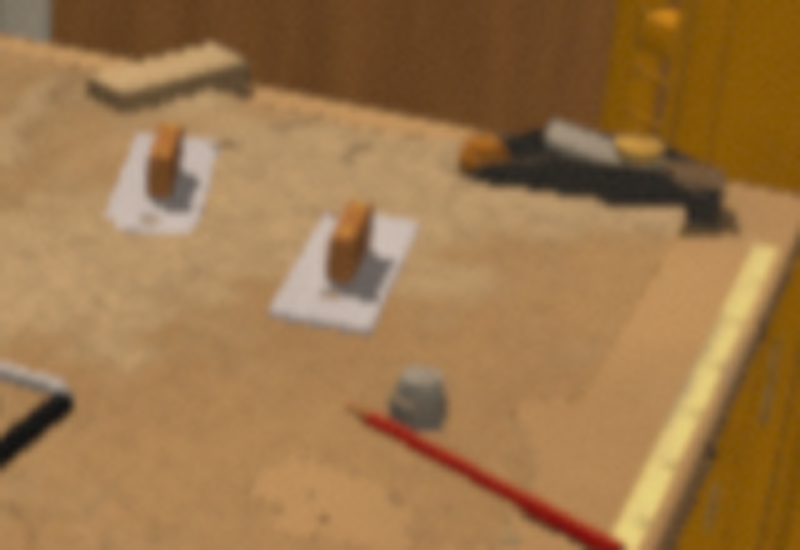

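The top crops show the board with the lever shut and pointing towards the robot. The wide template, with its holes far apart, is the upper one: holes at crop (258,203) and (463,142). Next I'll convert these pixels to world positions.

```bash
python3 - <<'E'
from h import *
np.set_printoptions(precision=4,suppress=True)
d=ctrl.get_image("top"); s=ctrl.get_image("side")
A=lambda p:np.array(p)/6+[150-.4,145-.4]; B=lambda p:np.array(p)/6+[255-.4,180-.4]
SA=lambda p:np.array(p)/5+[150-.4,180-.4]; SB=lambda p:np.array(p)/5+[260-.4,150-.4]
c=onplane(d,A([(150,90),(468,115),(432,455),(110,425)]),.015); print("board",c,np.linalg.norm(c-np.roll(c,1,0),axis=1),c.mean(0))
ey=(c[0]-c[1])+(c[3]-c[2]); ex=(c[0]-c[3])+(c[1]-c[2])
print("yaw", np.degrees(np.arctan2(ex[1],ex[0])),np.degrees(np.arctan2(-ey[0],ey[1])))
yaw=(np.arctan2(ex[1],ex[0])+np.arctan2(-ey[0],ey[1]))/2
b=c.mean(0);Rz=R.from_euler('z',yaw).as_matrix()
sc=onplane(s,SA([(278,150),(545,250),(335,412),(58,283)]),.015);print("side board",sc)
bw=lambda P:(np.array(P)-b)@Rz
scr=onplane(d,A([(165,105),(448,132),(415,433),(127,404)]),.016);print("screws",bw(scr),scr.mean(0))
scs=onplane(s,SA([(82,272),(333,378),(525,238),(280,152)]),.016);print("screws side",bw(scs),scs.mean(0))
g=onplane(d,A([(195,548),(328,560),(262,554)]),.046);print("grip bar board",bw(g),g)
t,e=tri(d,A([(262,554)]),s,SA([(583,278)]));print("grip tri",t,e,bw(t))
base=onplane(d,A([(185,140),(450,165),(437,298),(170,275)]),.02);print("plate",bw(base))
w=onplane(d,B([(258,203),(463,142)]),.006);print("wide holes",w,np.linalg.norm(w[0]-w[1]),w.mean(0),np.degrees(np.arctan2(-(w[0]-w[1])[0],(w[0]-w[1])[1])))
wc=onplane(d,B([(220,172),(480,85),(510,185),(240,250)]),.006);print("corners",wc,wc.mean(0))
st=onplane(d,B([(333,175),(404,152)]),.032);print("strip top",st,st.mean(0))
t,e=tri(d,B([(368,165)]),s,SB([(165,135)]));print("strip tri",t,e)
sw=onplane(s,SB([(133,132),(218,140),(193,235),(105,215)]),.006);print("side corners",sw,sw.mean(0))
n=onplane(d,B([(183,450),(338,433)]),.006);print("narrow",n,np.linalg.norm(n[0]-n[1]))
E
```

```text
board [[ 0.704   0.0683  0.015 ]
 [ 0.6962 -0.0796  0.015 ]
 [ 0.538  -0.0693  0.015 ]
 [ 0.5471  0.0776  0.015 ]] [0.1572 0.1481 0.1585 0.1472] [ 0.6213 -0.0008  0.015 ]
yaw -3.5342653849446957 -3.2813731709800313
side board [[ 0.6925 -0.0713  0.015 ]
 [ 0.5357 -0.0553  0.015 ]
 [ 0.5446  0.0899  0.015 ]
 [ 0.7     0.0738  0.015 ]]
screws [[ 0.0717  0.0659  0.001 ]
 [ 0.0703 -0.0659  0.001 ]
 [-0.0699 -0.0649  0.001 ]
 [-0.0686  0.067   0.001 ]] [ 0.6222 -0.0003  0.016 ]
screws side [[ 0.0709  0.0681  0.001 ]
 [-0.068   0.0697  0.001 ]
 [-0.0702 -0.0619  0.001 ]
 [ 0.0719 -0.0638  0.001 ]] [0.6226 0.0022 0.016 ]
grip bar board [[-0.1335  0.0243  0.031 ]
 [-0.1333 -0.0346  0.031 ]
 [-0.1334 -0.0054  0.031 ]] [[ 0.4895  0.0315  0.046 ]
 [ 0.4862 -0.0274  0.046 ]
 [ 0.4879  0.0018  0.046 ]]
grip tri [0.487  0.0014 0.046 ] 0.0018608400160889619 [-0.1342 -0.0058  0.031 ]
plate [[ 0.055   0.054   0.005 ]
 [ 0.054  -0.0687  0.005 ]
 [-0.0081 -0.0689  0.005 ]
 [-0.0084  0.0535  0.005 ]]
wide holes [[ 0.5647 -0.2757  0.006 ]
 [ 0.5957 -0.3699  0.006 ]] 0.09912291579676545 [ 0.5802 -0.3228  0.006 ] 18.22973406367041
corners [[ 0.5785 -0.2581  0.006 ]
 [ 0.6226 -0.3778  0.006 ]
 [ 0.5763 -0.3917  0.006 ]
 [ 0.5428 -0.2678  0.006 ]] [ 0.58   -0.3238  0.006 ]
strip top [[ 0.5745 -0.3068  0.032 ]
 [ 0.5859 -0.3388  0.032 ]] [ 0.5802 -0.3228  0.032 ]
strip tri [ 0.5802 -0.322   0.0333] 0.0020129898476774493
side corners [[ 0.626  -0.3752  0.006 ]
 [ 0.5781 -0.3897  0.006 ]
 [ 0.5377 -0.2668  0.006 ]
 [ 0.5885 -0.2653  0.006 ]] [ 0.5826 -0.3242  0.006 ]
narrow [[ 0.4514 -0.2436  0.006 ]
 [ 0.4608 -0.3136  0.006 ]] 0.0705663747163649
```

```bash
cat >> h.py <<'E'
def goto(P,jaw_deg,st=None):
    """print units to reach world TCP P with jaw axis (tool y) at world yaw jaw_deg (mod 180)"""
    st=st or ctrl.get_state()
    M=R.from_rotvec(st["tool_rot"]).as_matrix()
    dl=M.T@(np.array(P)-np.array(st["position"]))
    cur=np.degrees(np.arctan2(M[1,1],M[0,1]))
    t=-(jaw_deg-cur)   # tool z down -> positive turn is clockwise
    t=(t+90)%180-90
    print("jaw now %.1f tilt %.2f"%(cur,np.degrees(np.arccos(-M[2,2]))),"shift units",np.round(dl/0.5,4),"roll",round(t/90,4),"alt",round((t-np.sign(t)*180)/90,4))
def rep(w=False):
    st=ctrl.get_state(); print("t",round(st["time"],2),"pos",np.round(st["position"],4),"F",np.round(st["force"],1),"M",np.round(st["moment"],2),"w",round(st["width"]*85.4,1),"j",np.round(st["joint_positions"],2))
E
python3 - <<'E'
from h import *
yaw=np.radians(-3.4)
goto([.488,.002,.2],-3.4)
M=R.from_rotvec(ctrl.get_state()["tool_rot"]).as_matrix();print(M)
E
```

```text
jaw now 64.9 tilt 0.03 shift units [-0.8818 -0.8813  0.0625] roll 0.7584 alt -1.2416
[[-9.05275138e-01  4.24825703e-01 -2.14873911e-04]
 [ 4.24825756e-01  9.05274972e-01 -5.50204606e-04]
 [-3.92210848e-05 -5.89370523e-04 -9.99999826e-01]]
```

Emit:
play_rows:
  steps:
    - [[85,-0.06,-0.06,0,0.06],[85,-0.12,-0.12,0,0.12],[85,-0.18,-0.18,0,0.17],[85,-0.24,-0.24,0,0.22],[85,-0.3,-0.3,0,0.28],[85,-0.36,-0.36,0,0.33],[85,-0.42,-0.42,0,0.38],[85,-0.48,-0.48,0,0.44],[85,-0.54,-0.54,0,0.49],[85,-0.6,-0.6,0.01,0.54],[85,-0.66,-0.66,0.02,0.6],[60,-0.72,-0.72,0.03,0.65],[50,-0.78,-0.78,0.04,0.7],[40,-0.83,-0.83,0.05,0.74],[40,-0.87,-0.87,0.06,0.758],[40,-0.882,-0.881,0.0625,0.758],[40,-0.882,-0.881,0.0625,0.758],[40,-0.882,-0.881,0.0625,0.758]]
  force: 20

```text
time: 1.85
position: [0.4881, 0.0028, 0.2]
tool_rot: [-2.286, -2.154, -0.0]
force: [-0.4, 0.6, -0.5]
width: 0.468
```

```bash
python3 - <<'E'
from h import *
rep()
d=ctrl.get_image("wrist"); cv2.imwrite("pics/w1.png",d["img"][:,:,::-1]); np.save("w1.npy",d,allow_pickle=True)
goto([.488,.002,.031],-3.4)
E
```

```text
t 1.85 pos [0.4881 0.0028 0.2   ] F [-0.4  0.6 -0.5] M [ 0.02  0.02 -0.05] w 40.0 j [-0.64  0.11  0.59  2.03 -0.07  1.02 -0.07]
jaw now -3.2 tilt 0.06 shift units [-0.0045  0.0004  0.3381] roll 0.0018 alt -1.9982
```

View pics/w1.png

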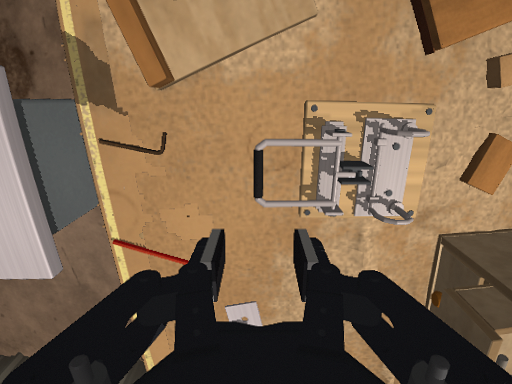

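The wrist picture shows the bar at (258,174), between the open fingers in the jaw direction. I'll measure the bar and the posts here.

```bash
python3 - <<'E'
from h import *
np.set_printoptions(precision=4,suppress=True)
d=np.load("w1.npy",allow_pickle=True).item()
crop(d,240,85,450,235,3.8,"w1c.png")
g=onplane(d,[(258,149.5),(258,199),(258,174)],.046);print("bar",g)
sc=onplane(d,[(314,108),(430,111),(306,212),(409,215)],.016);print("screws",sc,sc.mean(0))
E
```

```text
bar [[ 0.4885  0.0321  0.046 ]
 [ 0.4851 -0.026   0.046 ]
 [ 0.4868  0.0041  0.046 ]]
screws [[ 0.5565  0.0724  0.016 ]
 [ 0.6974  0.0631  0.016 ]
 [ 0.5462 -0.0587  0.016 ]
 [ 0.6857 -0.0717  0.016 ]] [0.6215 0.0013 0.016 ]
```

View pics/w1c.png

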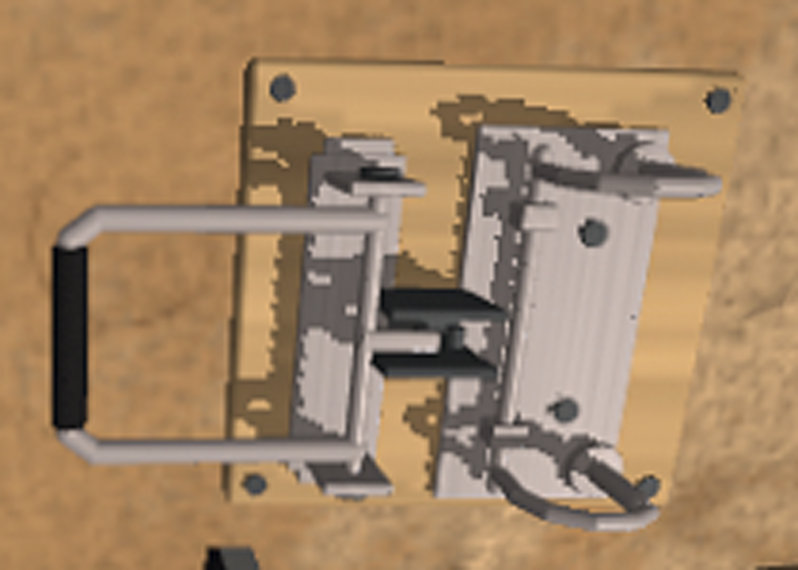

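Emit:
play_rows:
  steps:
    - [[40,0.0,-0.002,0.05,0],[40,0,-0.002,0.1,0],[40,0,-0.002,0.15,0],[40,0,-0.002,0.2,0],[40,0,-0.002,0.25,0],[40,0,-0.002,0.29,0],[40,0,-0.002,0.32,0],[40,0,-0.002,0.336,0],[40,0,-0.002,0.336,0],[12,0,-0.002,0.336,0],[10,0,-0.002,0.336,0],[8,0,-0.002,0.336,0],[8,0,-0.002,0.336,0],[8,0,-0.002,0.336,0],[8,0,-0.002,0.336,0]]
  force: 20

```text
time: 3.15
position: [0.4865, 0.0033, 0.0329]
tool_rot: [-2.284, -2.154, -0.0]
force: [-4.8, 0.8, 7.1]
width: 0.127
```

```bash
python3 - <<'E'
from h import *
rep()
d=ctrl.get_image("side"); crop(d,130,150,290,270,5,"s2.png")
d=ctrl.get_image("wrist"); cv2.imwrite("pics/w2.png",d["img"][:,:,::-1])
# arc table
r=.09;p=np.arcsin(.004/.09)
M=R.from_rotvec(ctrl.get_state()["tool_rot"]).as_matrix(); ex=np.array([np.cos(np.radians(-3.4)),np.sin(np.radians(-3.4)),0])
for th in np.arange(0,1.01,.1):
    dv=ex*(r*np.cos(p)-r*np.cos(p+th))+np.array([0,0,1])*(r*np.sin(p+th)-r*np.sin(p))
    print(round(th,2),np.round(M.T@dv/.5,4))
E
```

```text
t 3.15 pos [0.4865 0.0033 0.0329] F [-4.8  0.8  7.1] M [ 0.4   0.95 -0.11] w 10.8 j [-0.53  0.41  0.5   2.14 -0.32  0.67  0.13]
0.0 [0. 0. 0.]
0.1 [ 0.      0.0017 -0.0179]
0.2 [ 0.0001  0.0051 -0.0356]
0.3 [ 0.0001  0.0103 -0.0528]
0.4 [ 0.0001  0.0172 -0.0694]
0.5 [ 0.0002  0.0257 -0.0853]
0.6 [ 0.0002  0.0357 -0.1002]
0.7 [ 0.0002  0.0472 -0.114 ]
0.8 [ 0.0002  0.0601 -0.1267]
0.9 [ 0.0002  0.0741 -0.138 ]
1.0 [ 0.0002  0.0891 -0.1478]
```

View pics/s2.png

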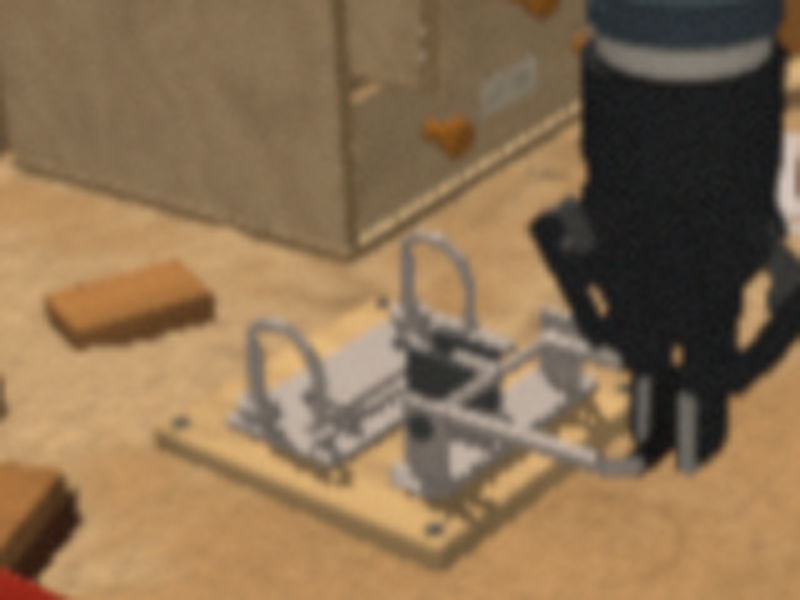

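View pics/w2.png

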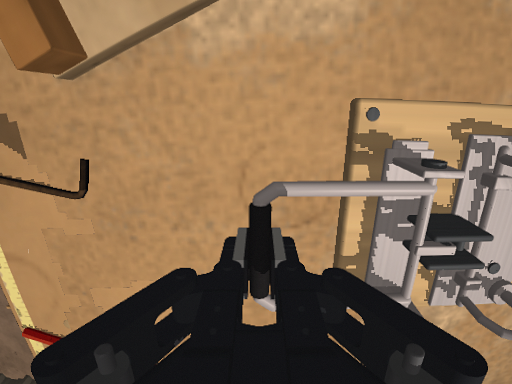

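The side and wrist views show both fingers on the sleeve, with the opening at 10.8 mm. Now I'll lift it along the arc.

Emit:
play_rows:
  steps:
    - [[8,0,0,-0.004,0],[8,0,0.001,-0.009,0],[8,0,0.0017,-0.018,0],[8,0,0.003,-0.026,0],[8,0,0.005,-0.0355,0],[8,0,0.0075,-0.044,0],[8,0,0.0103,-0.053,0],[8,0,0.0137,-0.061,0],[8,0,0.0172,-0.0694,0],[8,0,0.0212,-0.0774,0],[8,0,0.0257,-0.0853,0],[8,0,0.0305,-0.0928,0],[8,0,0.0357,-0.1,0],[8,0,0.0357,-0.1,0]]
  force: 25

```text
time: 4.42
position: [0.5068, 0.0018, 0.0858]
tool_rot: [-2.285, -2.154, -0.005]
force: [-7.7, 3.3, 15.0]
width: 0.123
```

```bash
python3 - <<'E'
from h import *
rep()
d=ctrl.get_image("side"); crop(d,130,150,290,270,5,"s3.png")
E
```

```text
t 4.42 pos [0.5068 0.0018 0.0858] F [-7.7  3.3 15. ] M [ 0.68  1.74 -0.1 ] w 10.5 j [-0.56  0.34  0.55  2.08 -0.25  0.79  0.08]
```

View pics/s3.png

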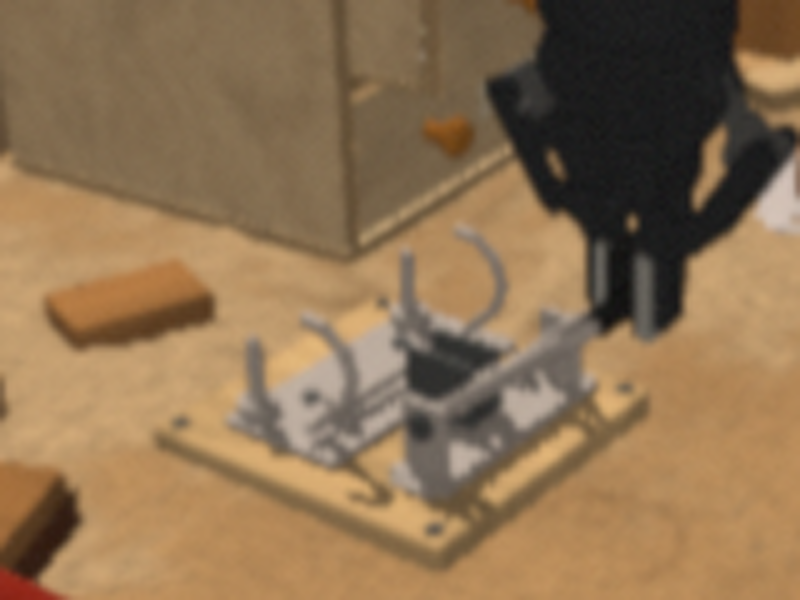

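The lever is at about 0.6 rad and the arches are opening. Continuing to 1.0.

Emit:
play_rows:
  steps:
    - [[8,0,0.0055,-0.007,0],[8,0,0.0115,-0.014,0],[8,0,0.0178,-0.0205,0],[8,0,0.0244,-0.0267,0],[8,0,0.0312,-0.0325,0],[8,0,0.0384,-0.0378,0],[8,0,0.0458,-0.043,0],[8,0,0.0534,-0.0478,0],[8,0,0.0545,-0.0485,0],[8,0,0.0545,-0.0485,0],[8,0,0.0545,-0.0485,0]]
  force: 25

```text
time: 5.38
position: [0.5308, 0.0, 0.1062]
tool_rot: [-2.283, -2.153, 0.004]
force: [-5.1, 3.7, 6.1]
width: 0.126
```

```bash
python3 - <<'E'
from h import *
rep()
E
```

```text
t 5.38 pos [0.5308 0.     0.1062] F [-5.1  3.7  6.1] M [ 0.71  1.25 -0.09] w 10.7 j [-0.56  0.35  0.56  2.01 -0.25  0.85  0.08]
```

Emit:
play_rows:
  steps:
    - [[14,0,0,0,0],[20,0,0,0,0],[35,0,0,0,0],[45,0,0,0,0],[45,0,0,0,0],[45,0,0,-0.02,0],[45,0,0,-0.06,0],[45,0,0,-0.12,0],[45,0,0,-0.18,0],[45,0,0,-0.22,0],[45,0,0,-0.24,0],[45,0,0,-0.24,0]]

```text
time: 6.38
position: [0.5345, -0.0004, 0.2296]
tool_rot: [2.283, 2.153, 0.009]
force: [0.2, 0.3, 0.4]
width: 0.528
```

```bash
python3 - <<'E'
from h import *
rep()
d=ctrl.get_image("side"); crop(d,130,150,290,270,5,"s4.png"); np.save("s4.npy",d)
d=ctrl.get_image("wrist"); cv2.imwrite("pics/w4.png",d["img"][:,:,::-1]); np.save("w4.npy",d)
goto([.580,-.322,.2],18.2+90)
E
```

```text
t 6.38 pos [ 5.345e-01 -4.000e-04  2.296e-01] F [0.2 0.3 0.4] M [-0.03  0.01 -0.02] w 45.1 j [-0.62  0.18  0.61  1.91 -0.12  1.09 -0.03]
jaw now -3.3 tilt 0.03 shift units [-0.6369  0.1337  0.0516] roll 0.7606 alt -1.2394
```

View pics/s4.png

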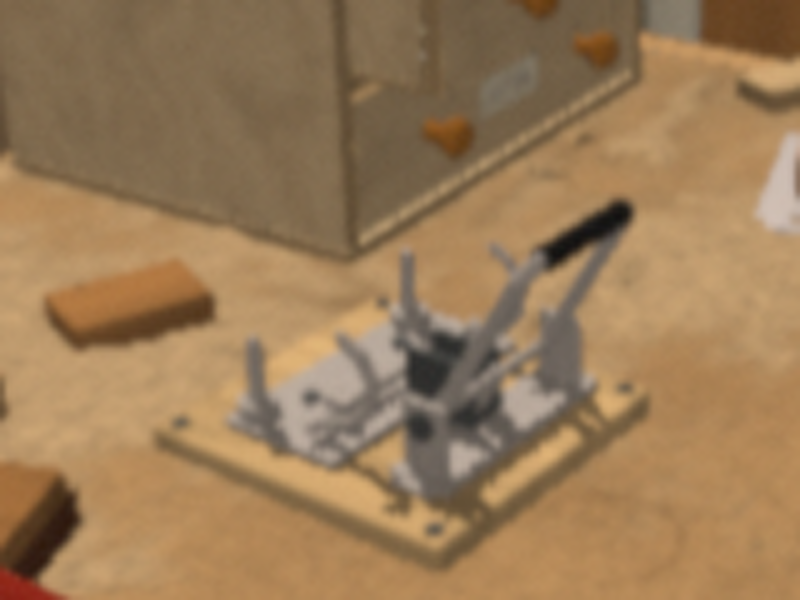

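View pics/w4.png

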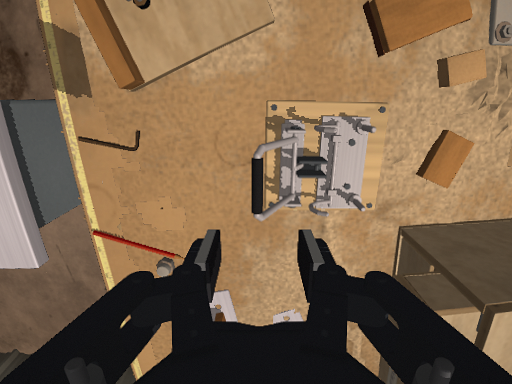

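The lever is up and the posts are clear. Next I'll measure the post tips across two views.

```bash
python3 - <<'E'
from h import *
d=np.load("w4.npy",allow_pickle=True).item()
crop(d,300,90,400,225,6,"w4c.png") if 0 else cv2.imwrite("pics/w4c.png",cv2.resize(d["img"][95:225,300:400,::-1],None,fx=4.6,fy=4.6,interpolation=cv2.INTER_CUBIC))
d=np.load("s4.npy",allow_pickle=True).item()
cv2.imwrite("pics/s4c.png",cv2.resize(d["img"][190:250,170:230,::-1],None,fx=10,fy=10,interpolation=cv2.INTER_CUBIC))
E
```

```text
(no output)
```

View pics/w4c.png

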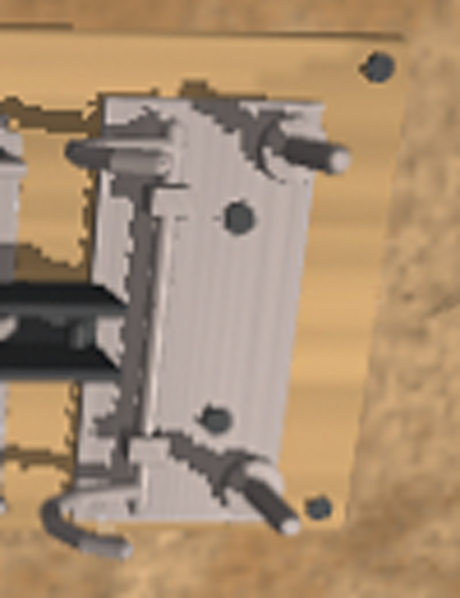

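View pics/s4c.png

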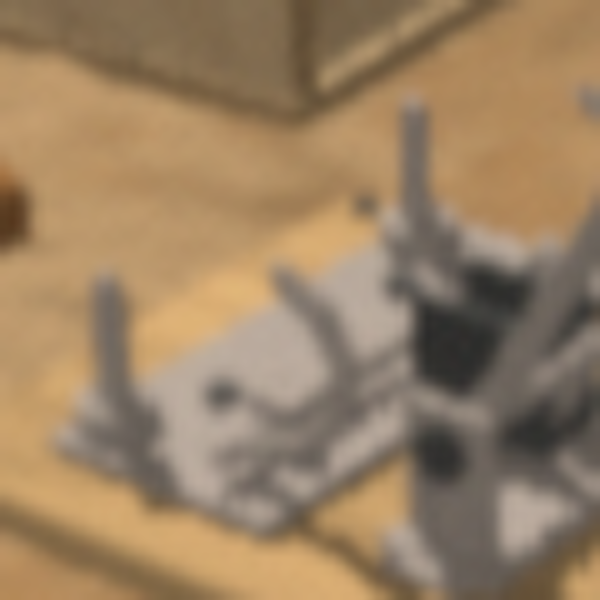

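```bash
python3 - <<'E'
from h import *
np.set_printoptions(precision=4,suppress=True)
w=np.load("w4.npy",allow_pickle=True).item(); s=np.load("s4.npy",allow_pickle=True).item()
W=np.array([(338,160),(288,521)])/4.6+[299.6,94.6]; S=np.array([(106,278),(414,97)])/10+[169.55,189.55]
pw=onplane(w,W,.055);ps=onplane(s,S,.055)
for n,p in (("wrist",pw),("side",ps)):
    v=p[0]-p[1];print(n,p,p.mean(0),np.linalg.norm(v),np.degrees(np.arctan2(-v[0],v[1])))
for i in 0,1: print(tri(w,W[i:i+1],s,S[i:i+1]))
b=np.array([.622,.0005]);a=np.radians(-3.4)
for dy in(-.006,):print("nominal",b+[.045*np.cos(a)-dy*np.sin(a),.045*np.sin(a)+dy*np.cos(a)])
sc=onplane(w,np.array([(378,66),(318,508)])/4.6+[299.6,94.6],.016);print("screws ringside",sc,"exp",[b+[.07*np.cos(a)-y*np.sin(a),.07*np.sin(a)+y*np.cos(a)] for y in(.066,-.066)])
E
```

```text
wrist [[ 0.6691  0.0424  0.055 ]
 [ 0.6618 -0.0556  0.055 ]] [ 0.6655 -0.0066  0.055 ] 0.09819875200489292 -4.2737369456622565
side [[ 0.6692  0.0436  0.055 ]
 [ 0.6643 -0.059   0.055 ]] [ 0.6667 -0.0077  0.055 ] 0.10274685161490518 -2.7662040244273602
(array([0.6698, 0.0424, 0.0542]), np.float64(0.0007390774277887072))
(array([ 0.6606, -0.0543,  0.0579]), np.float64(1.296698881872798e-05))
nominal [ 0.6666 -0.0082]
screws ringside [[ 0.6954  0.0635  0.016 ]
 [ 0.6865 -0.0683  0.016 ]] exp [array([0.6958, 0.0622]), array([ 0.688 , -0.0695])]
```

```bash
python3 - <<'E'
from h import *
goto([.580,-.3225,.15],18.2)
E
```

```text
jaw now -3.3 tilt 0.03 shift units [-0.6379  0.1338  0.1516] roll -0.2394 alt 1.7606
```

Emit:
play_rows:
  steps:
    - [[45,-0.04,0.01,0,-0.01],[45,-0.1,0.02,0,-0.03],[45,-0.17,0.035,0,-0.06],[45,-0.24,0.05,0,-0.09],[45,-0.31,0.065,0.02,-0.12],[45,-0.38,0.08,0.05,-0.15],[45,-0.45,0.095,0.08,-0.18],[45,-0.52,0.11,0.11,-0.21],[45,-0.58,0.122,0.14,-0.239],[45,-0.62,0.13,0.15,-0.239],[45,-0.638,0.134,0.1516,-0.239],[45,-0.638,0.134,0.1516,-0.239],[45,-0.638,0.134,0.1516,-0.239],[45,-0.638,0.134,0.1516,-0.239]]

```text
time: 7.65
position: [0.5812, -0.3201, 0.1502]
tool_rot: [-1.839, -2.545, -0.002]
force: [-0.4, 0.0, -0.4]
width: 0.527
```

```bash
python3 - <<'E'
from h import *
rep()
d=ctrl.get_image("wrist"); cv2.imwrite("pics/w5.png",d["img"][:,:,::-1]); np.save("w5.npy",d)
goto([.580,-.3225,.011],18.2)
d=ctrl.get_image("top"); crop(d,150,145,250,245,6,"t5.png"); np.save("t5.npy",d)
E
```

```text
t 7.65 pos [ 0.5812 -0.3201  0.1502] F [-0.4  0.  -0.4] M [ 0.07 -0.01  0.03] w 45.0 j [-0.01  0.55  0.6   1.65 -0.35  1.05  1.02]
jaw now 18.3 tilt 0.11 shift units [-0.0045 -0.0048  0.2792] roll 0.0015 alt -1.9985
```

View pics/w5.png

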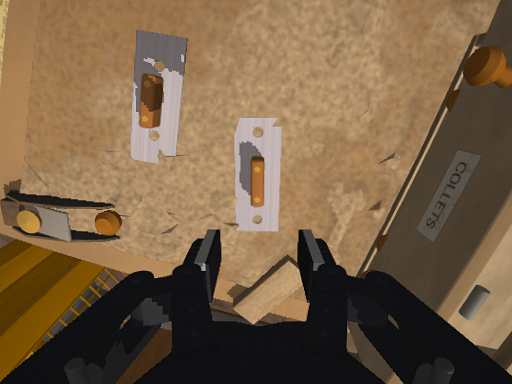

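View pics/t5.png

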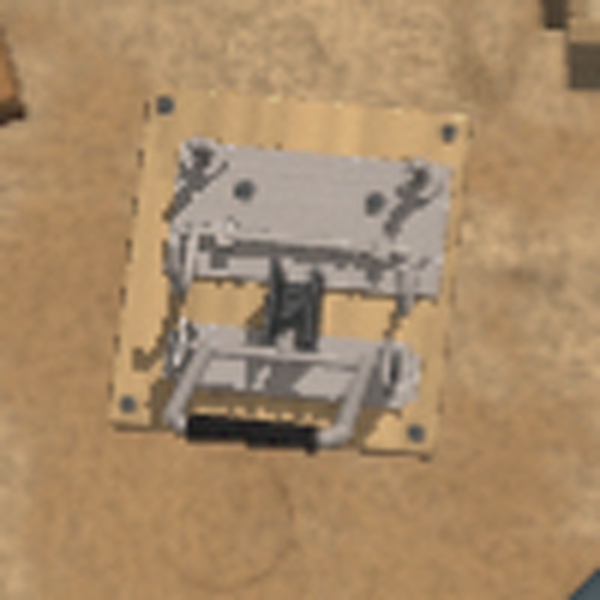

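The wrist view shows the wide template upright between the fingers. Holes are at (258,132) and (257.5,219), and the strip spans rows 155–206 at column 257.5.

```bash
python3 - <<'E'
from h import *
np.set_printoptions(precision=4,suppress=True)
d=np.load("w5.npy",allow_pickle=True).item()
p=onplane(d,[(258,132),(257.5,219)],.006);v=p[0]-p[1];print(p,p.mean(0),np.linalg.norm(v),np.degrees(np.arctan2(-v[0],v[1])))
p=onplane(d,[(257.5,160),(257.5,202)],.032);print(p,p.mean(0))
E
```

```text
[[ 0.5646 -0.2732  0.006 ]
 [ 0.5953 -0.3679  0.006 ]] [ 0.5799 -0.3206  0.006 ] 0.09951581122919465 17.980338999834558
[[ 0.5719 -0.2968  0.032 ]
 [ 0.5857 -0.3387  0.032 ]] [ 0.5788 -0.3177  0.032 ]
```

Emit:
play_rows:
  steps:
    - [[45,-0.002,-0.003,0.05,0],[45,-0.002,-0.003,0.1,0],[45,-0.002,-0.003,0.15,0],[45,-0.002,-0.003,0.2,0],[45,-0.002,-0.003,0.24,0],[45,-0.002,-0.003,0.265,0],[45,-0.002,-0.003,0.276,0],[45,-0.002,-0.003,0.276,0],[45,-0.002,-0.003,0.276,0]]

```text
time: 8.5
position: [0.5803, -0.3241, 0.0136]
tool_rot: [1.841, 2.543, 0.001]
force: [0.4, 0.6, -0.4]
width: 0.525
```

```bash
python3 - <<'E'
from h import *
rep()
E
```

```text
t 8.5 pos [ 0.5803 -0.3241  0.0136] F [ 0.4  0.6 -0.4] M [-0.02 -0.01 -0.02] w 44.8 j [ 0.06  0.72  0.52  1.71 -0.45  0.84  1.1 ]
```

Emit:
play_rows:
  steps:
    - [[45,0.005,0.0015,0.004,0],[45,0.005,0.0015,0.004,0],[25,0.005,0.0015,0.004,0],[15,0.005,0.0015,0.004,0],[10,0.005,0.0015,0.004,0],[10,0.005,0.0015,0.004,0],[10,0.005,0.0015,0.004,0],[10,0.005,0.0015,0.004,0]]
  force: 40

```text
time: 9.17
position: [0.5799, -0.3219, 0.0112]
tool_rot: [1.843, 2.543, 0.0]
force: [-0.1, 0.2, 4.6]
width: 0.149
```

```bash
python3 - <<'E'
from h import *
rep()
E
```

```text
t 9.17 pos [ 0.5799 -0.3219  0.0112] F [-0.1  0.2  4.6] M [ 0.03 -0.   -0.02] w 12.7 j [ 0.06  0.72  0.52  1.71 -0.46  0.83  1.1 ]
```

Emit:
play_rows:
  steps:
    - [[10,0,0,-0.01,0],[10,0,0,-0.03,0],[10,0,0,-0.07,0],[10,0,0,-0.12,0],[10,0,0,-0.18,0],[10,0,0,-0.23,0],[10,0,0,-0.26,0],[10,0,0,-0.27,0],[10,0,0,-0.27,0],[10,0,0,-0.27,0]]

```text
time: 10.0
position: [0.5785, -0.3207, 0.1442]
tool_rot: [-1.842, -2.542, 0.0]
force: [0.3, 0.5, -2.6]
width: 0.149
```

```bash
python3 - <<'E'
from h import *
rep()
d=ctrl.get_image("wrist"); cv2.imwrite("pics/w6.png",d["img"][:,:,::-1]); np.save("w6.npy",d)
goto([.6665,-.0075,.146],-3.5)
E
```

```text
t 10.0 pos [ 0.5785 -0.3207  0.1442] F [ 0.3  0.5 -2.6] M [ 0.01  0.   -0.01] w 12.8 j [-0.01  0.55  0.6   1.66 -0.35  1.04  1.03]
jaw now 18.2 tilt 0.22 shift units [ 0.5394  0.3632 -0.0047] roll 0.2407 alt -1.7593
```

View pics/w6.png

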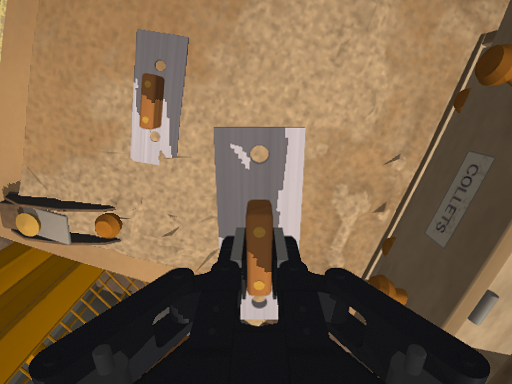

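```bash
python3 - <<'E'
from h import *
np.set_printoptions(precision=4,suppress=True)
d=np.load("w6.npy",allow_pickle=True).item()
cv2.imwrite("pics/w6c.png",cv2.resize(d["img"][120:350,205:315,::-1],None,fx=2.6,fy=2.6,interpolation=cv2.INTER_CUBIC)) if 0 else None
a=cv2.resize(d["img"][125:205,205:315,::-1],None,fx=6,fy=6,interpolation=cv2.INTER_CUBIC)
b=cv2.resize(d["img"][290:335,205:315,::-1],None,fx=6,fy=6,interpolation=cv2.INTER_CUBIC)[:110*2]
cv2.imwrite("pics/w6c.png",np.vstack([a,b])[:600] if 0 else cv2.resize(np.vstack([a,b]),None,fx=.82,fy=.82))
st=ctrl.get_state();M=R.from_rotvec(st["tool_rot"]).as_matrix()
p=onplane(d,[(260,154),(214,127),(305,127)],.139);print((p-st["position"])@M)
E
```

```text
[[ 0.0511  0.0006  0.0045]
 [ 0.0658 -0.0243  0.0046]
 [ 0.0659  0.0249  0.0045]]
```

View pics/w6c.png

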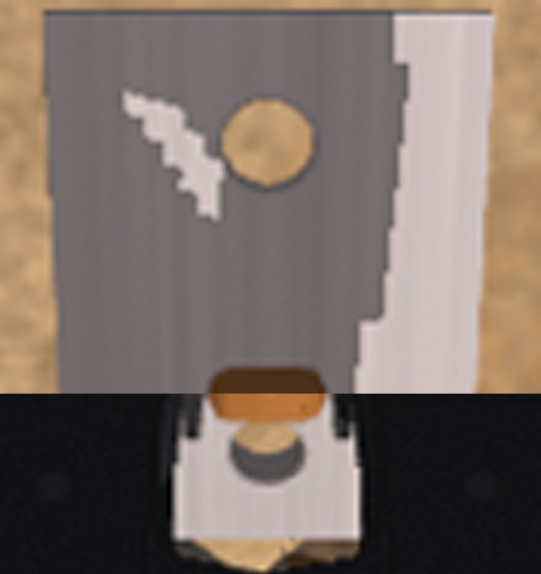

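```bash
python3 - <<'E'
from h import *
np.set_printoptions(precision=4,suppress=True)
d=np.load("t5.npy",allow_pickle=True).item(); s=np.load("s4.npy",allow_pickle=True).item()
print("cab front-left base (side)",onplane(s,[(200,201)],0))
print("knobs top view",onplane(d,[(268,161),(328,162)],.1),onplane(d,[(268,161)],.05))
# side full: knobs (220,177),(236,160),(247,?), cabinet top front-left corner (200,133)?
for uvs in [(202,137),(199,133)]:
    for uvt in [(241,129),(244,155)]: print(uvs,uvt,tri(d,[uvt],s,[uvs]))
goto([.575,-.05,.16],-3.5)
crop(d,220,30,390,180,4.5,"t5c.png")
E
```

```text
cab front-left base (side) [[ 0.7508 -0.1253  0.    ]]
knobs top view [[ 0.6855 -0.1883  0.1   ]
 [ 0.688  -0.3444  0.1   ]] [[ 0.6984 -0.1899  0.05  ]]
(202, 137) (241, 129) (array([ 0.7382, -0.1215,  0.1771]), np.float64(0.0145200247109923))
(202, 137) (244, 155) (array([ 0.6973, -0.1152,  0.1788]), np.float64(0.04373935535190203))
(199, 133) (241, 129) (array([ 0.7393, -0.1194,  0.1861]), np.float64(0.005446050397862072))
(199, 133) (244, 155) (array([ 0.6983, -0.1128,  0.188 ]), np.float64(0.05212990549188941))
jaw now 18.2 tilt 0.22 shift units [ 0.5157  0.1627 -0.0322] roll 0.2407 alt -1.7593
```

View pics/t5c.png

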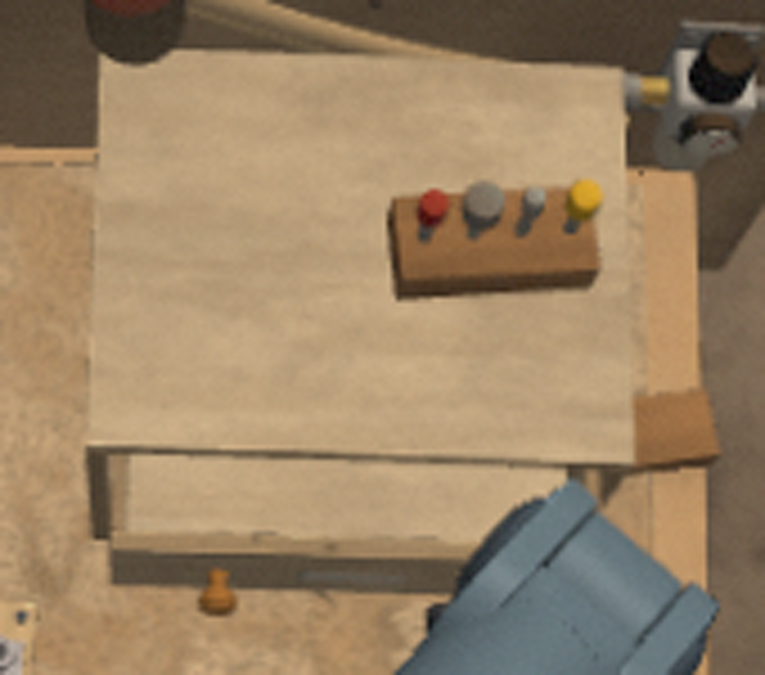

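Emit:
play_rows:
  steps:
    - [[10,0.02,0.006,-0.02,0.01],[10,0.06,0.019,-0.032,0.03],[10,0.11,0.035,-0.032,0.06],[10,0.17,0.054,-0.032,0.09],[10,0.23,0.073,-0.032,0.12],[10,0.29,0.092,-0.032,0.15],[10,0.35,0.11,-0.032,0.18],[10,0.41,0.13,-0.032,0.21],[10,0.46,0.145,-0.032,0.241],[10,0.5,0.158,-0.032,0.241],[10,0.516,0.163,-0.032,0.241],[10,0.516,0.163,-0.032,0.241],[10,0.516,0.163,-0.032,0.241]]

```text
time: 11.13
position: [0.5756, -0.0517, 0.1605]
tool_rot: [-2.288, -2.152, 0.004]
force: [-0.5, -0.3, -2.0]
width: 0.151
```

```bash
python3 - <<'E'
from h import *
rep()
goto([.666,-.0085,.09],-3.5)
E
```

```text
t 11.13 pos [ 0.5756 -0.0517  0.1605] F [-0.5 -0.3 -2. ] M [-0.09  0.02  0.02] w 12.9 j [-0.54  0.38  0.68  1.86 -0.28  0.99  0.2 ]
jaw now -3.5 tilt 0.13 shift units [0.0975 0.1754 0.1405] roll -0.0001 alt 1.9999
```

Emit:
play_rows:
  steps:
    - [[10,0.02,0.03,0,0],[10,0.04,0.07,0,0],[10,0.06,0.11,0,0],[10,0.08,0.145,0.01,0],[10,0.095,0.168,0.03,0],[10,0.0975,0.1754,0.07,0],[10,0.0975,0.1754,0.11,0],[10,0.0975,0.1754,0.14,0],[10,0.0975,0.1754,0.16,0],[10,0.0975,0.1754,0.17,0],[10,0.0975,0.1754,0.17,0],[10,0.0975,0.1754,0.17,0]]

```text
time: 12.13
position: [0.6672, -0.0086, 0.077]
tool_rot: [2.29, 2.15, 0.0]
force: [-0.2, 0.0, 0.2]
width: 0.148
```

```bash
python3 - <<'E'
from h import *
rep()
d=ctrl.get_image("wrist"); cv2.imwrite("pics/w7.png",d["img"][:,:,::-1]); np.save("w7.npy",d)
d=ctrl.get_image("side"); cv2.imwrite("pics/s7.png",cv2.resize(d["img"][160:270,150:290,::-1],None,fx=5.4,fy=5.4,interpolation=cv2.INTER_CUBIC)); np.save("s7.npy",d)
goto([.666,-.0085,.09],-3.5)
E
```

```text
t 12.13 pos [ 0.6672 -0.0086  0.077 ] F [-0.2  0.   0.2] M [-0.   -0.01  0.02] w 12.7 j [-0.48  0.65  0.58  1.68 -0.42  0.94  0.2 ]
jaw now -3.6 tilt 0.14 shift units [-0.0012 -0.0038 -0.0242] roll -0.0006 alt 1.9994
```

View pics/w7.png

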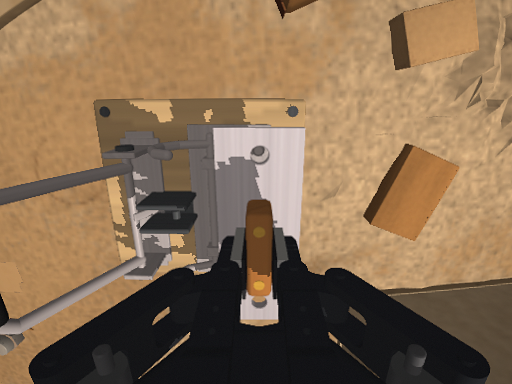

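View pics/s7.png

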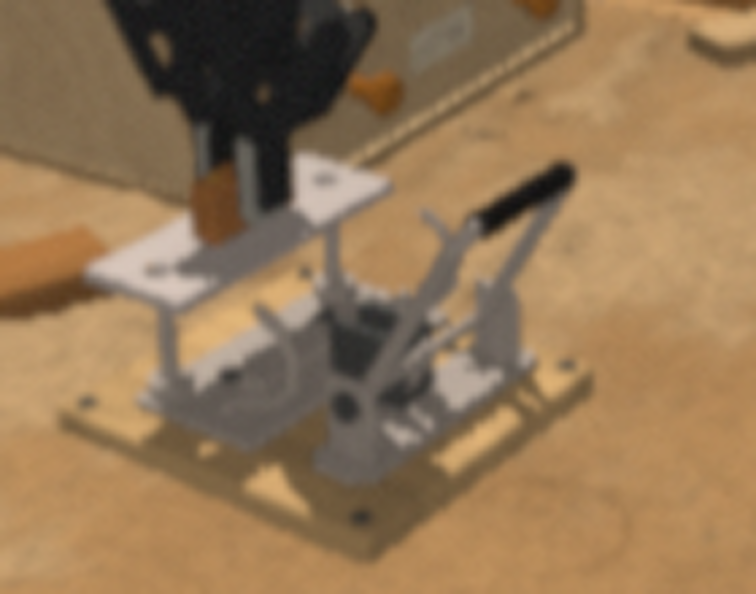

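The post tip shows through the far hole near (261,154). I'll zoom in and work out the offset, allowing for parallax.

```bash
python3 - <<'E'
from h import *
d=np.load("w7.npy",allow_pickle=True).item()
a=cv2.resize(d["img"][135:175,240:280,::-1],None,fx=10,fy=10,interpolation=cv2.INTER_CUBIC)
b=cv2.resize(d["img"][290:330,240:280,::-1],None,fx=10,fy=10,interpolation=cv2.INTER_CUBIC)
cv2.imwrite("pics/w7c.png",np.hstack([a,b])[:,:800])
E
```

```text
(no output)
```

View pics/w7c.png

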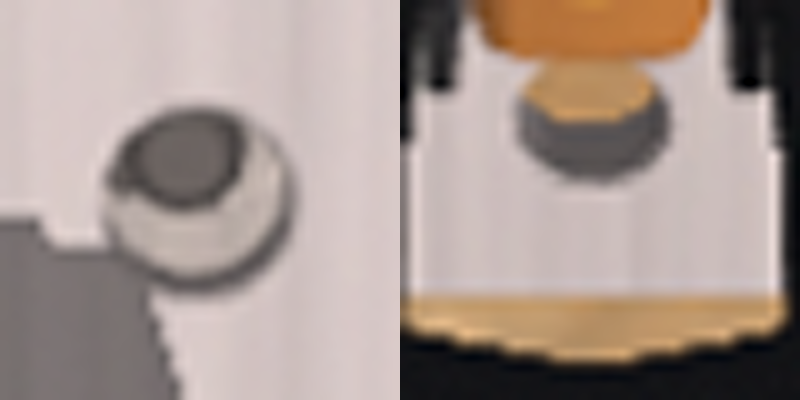

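```bash
python3 - <<'E'
from h import *
np.set_printoptions(precision=4,suppress=True)
d=np.load("w7.npy",allow_pickle=True).item()
h=onplane(d,[(259.35,154.5)],.0775);
for z in (.055,.052):
    t=onplane(d,[(258,150.3)],z);print(h,t,(t-h))
T=d["T"];print(T[:3,3])
E
```

```text
[[0.6703 0.0435 0.0775]] [[0.6694 0.042  0.055 ]] [[-0.0009 -0.0015 -0.0225]]
[[0.6703 0.0435 0.0775]] [[0.6694 0.0415 0.052 ]] [[-0.0009 -0.002  -0.0255]]
[0.6715 0.0698 0.2196]
```

Emit:
play_rows:
  steps:
    - [[10,-0.003,-0.0017,0,0],[10,-0.003,-0.0017,0.01,0],[10,-0.003,-0.0017,0.02,0],[10,-0.003,-0.0017,0.028,0],[10,-0.003,-0.0017,0.032,0],[10,-0.003,-0.0017,0.034,0],[10,-0.003,-0.0017,0.036,0],[10,-0.003,-0.0017,0.038,0],[10,-0.003,-0.0017,0.04,0],[10,-0.003,-0.0017,0.042,0],[10,-0.003,-0.0017,0.044,0],[10,-0.003,-0.0017,0.044,0]]

```text
time: 13.23
position: [0.6658, -0.0091, 0.0543]
tool_rot: [-2.289, -2.152, 0.0]
force: [-0.8, 0.1, -0.7]
width: 0.153
```

```bash
python3 - <<'E'
from h import *
rep()
d=ctrl.get_image("wrist"); np.save("w8.npy",d)
a=cv2.resize(d["img"][135:175,240:280,::-1],None,fx=10,fy=10,interpolation=cv2.INTER_CUBIC)
b=cv2.resize(d["img"][290:330,240:280,::-1],None,fx=10,fy=10,interpolation=cv2.INTER_CUBIC)
cv2.imwrite("pics/w8c.png",np.hstack([a,b])[:,:800])
d=ctrl.get_image("side"); cv2.imwrite("pics/s8.png",cv2.resize(d["img"][170:250,150:250,::-1],None,fx=7,fy=7,interpolation=cv2.INTER_CUBIC))
E
```

```text
t 13.23 pos [ 0.6658 -0.0091  0.0543] F [-0.8  0.1 -0.7] M [-0.01 -0.02  0.01] w 13.1 j [-0.47  0.67  0.57  1.69 -0.44  0.9   0.22]
```

View pics/w8c.png

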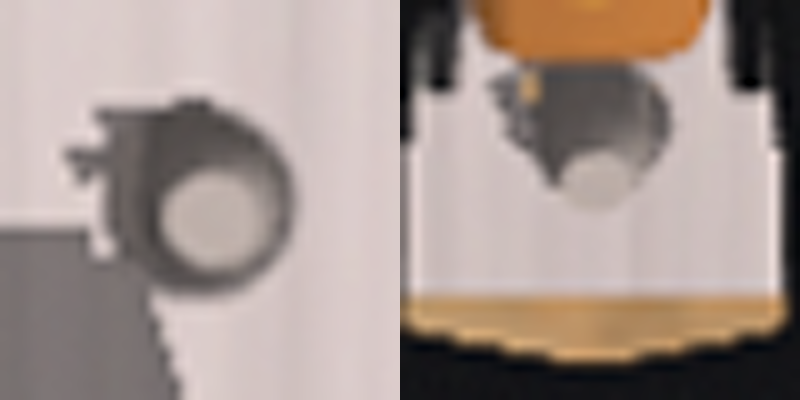

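View pics/s8.png

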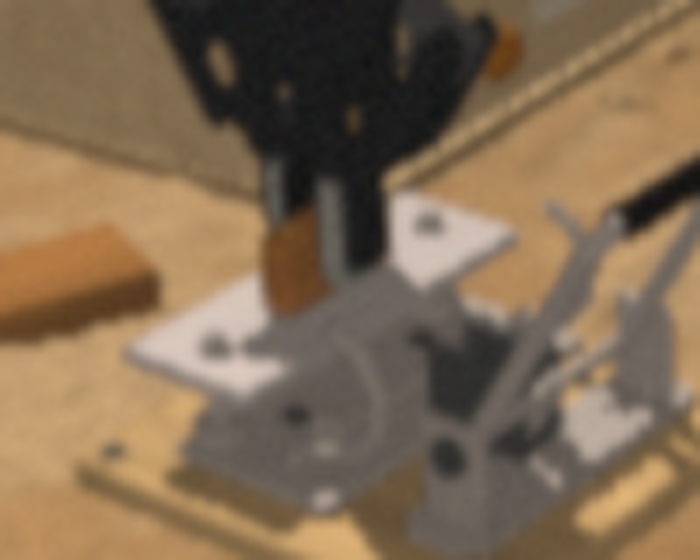

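Both post tips are inside the holes. The far tip sits about 0.8 mm +x and 1.1 mm −y from its hole's centre. I'll correct for that and keep lowering.

Emit:
play_rows:
  steps:
    - [[10,-0.0022,0.001,0,0.004],[10,-0.0022,0.001,0.002,0.004],[10,-0.0022,0.001,0.004,0.004],[10,-0.0022,0.001,0.007,0.004],[10,-0.0022,0.001,0.01,0.004],[10,-0.0022,0.001,0.013,0.004],[10,-0.0022,0.001,0.016,0.004],[10,-0.0022,0.001,0.019,0.004],[10,-0.0022,0.001,0.022,0.004],[10,-0.0022,0.001,0.022,0.004],[10,-0.0022,0.001,0.022,0.004]]

```text
time: 14.25
position: [0.6662, -0.0102, 0.0432]
tool_rot: [-2.295, -2.144, 0.001]
force: [-0.5, 0.5, -1.5]
width: 0.15
```

```bash
python3 - <<'E'
from h import *
rep()
d=ctrl.get_image("wrist"); np.save("w9.npy",d)
a=cv2.resize(d["img"][135:175,240:280,::-1],None,fx=10,fy=10,interpolation=cv2.INTER_CUBIC)
b=cv2.resize(d["img"][290:330,240:280,::-1],None,fx=10,fy=10,interpolation=cv2.INTER_CUBIC)
cv2.imwrite("pics/w9c.png",np.hstack([a,b])[:,:800])
E
```

```text
t 14.25 pos [ 0.6662 -0.0102  0.0432] F [-0.5  0.5 -1.5] M [ 0.08  0.03 -0.04] w 12.8 j [-0.46  0.69  0.56  1.7  -0.45  0.89  0.22]
```

View pics/w9c.png

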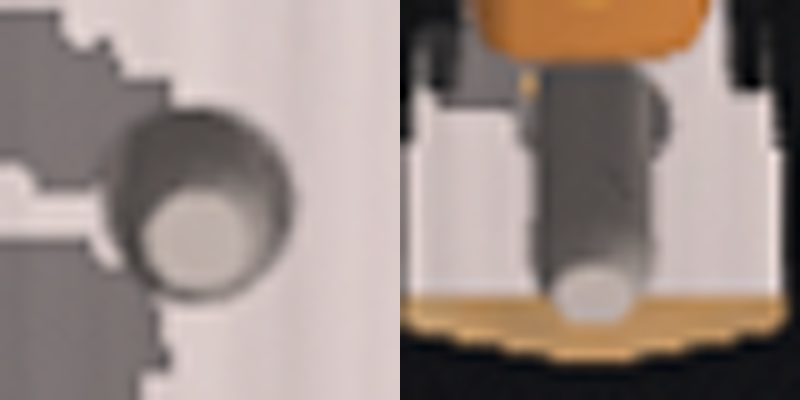

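Force is nearly zero and both posts are well centred. Lowering to the collars.

Emit:
play_rows:
  steps:
    - [[10,0,0,0.002,0],[10,0,0,0.005,0],[10,0,0,0.008,0],[10,0,0,0.011,0],[10,0,0,0.014,0],[10,0,0,0.017,0],[10,0,0,0.02,0],[10,0,0,0.022,0],[10,0,0,0.0235,0],[10,0,0,0.0245,0],[10,0,0,0.0255,0],[10,0,0,0.026,0],[10,0,0,0.026,0]]

```text
time: 15.38
position: [0.6665, -0.0102, 0.036]
tool_rot: [-2.293, -2.142, -0.001]
force: [-9.8, 1.7, 24.6]
width: 0.156
```

```bash
python3 - <<'E'
from h import *
rep()
E
```

```text
t 15.38 pos [ 0.6665 -0.0102  0.036 ] F [-9.8  1.7 24.6] M [0.36 2.43 0.04] w 13.3 j [-0.45  0.7   0.55  1.7  -0.46  0.88  0.22]
```

```bash
python3 - <<'E'
from h import *
d=ctrl.get_image("wrist"); np.save("w10.npy",d);cv2.imwrite("pics/w10.png",d["img"][:,:,::-1])
d=ctrl.get_image("side"); cv2.imwrite("pics/s10.png",cv2.resize(d["img"][170:250,150:250,::-1],None,fx=7,fy=7,interpolation=cv2.INTER_CUBIC))
E
```

```text
(no output)
```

View pics/w10.png

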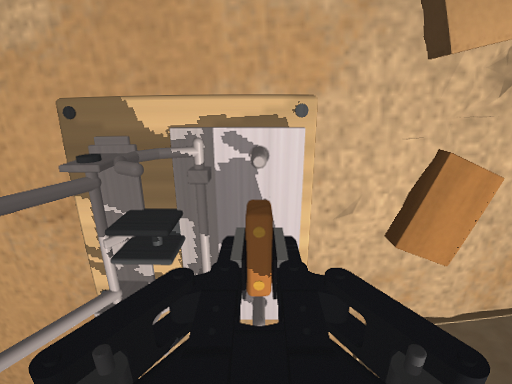

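View pics/s10.png

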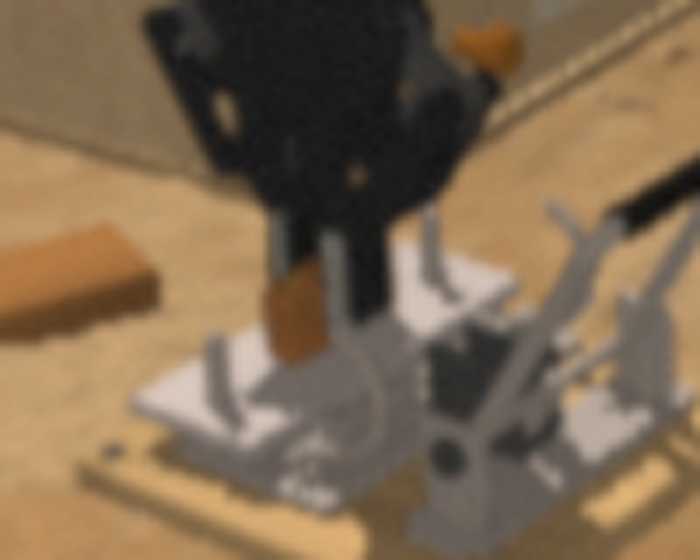

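Here is the explanation: the grasp had the TCP 11.2 mm above the underside, so seating puts it at z = 0.0362. It reads 0.036 with 24 N, so the plate is on the collars. I'll relax the push and then release.

Emit:
play_rows:
  steps:
    - [[10,0,0,-0.004,0],[10,0,0,-0.008,0],[10,0,0,-0.01,0],[10,0,0,-0.01,0]]

```text
time: 15.82
position: [0.6667, -0.0102, 0.0362]
tool_rot: [2.296, 2.145, 0.001]
force: [-2.1, 1.2, 5.8]
width: 0.155
```

```bash
python3 - <<'E'
from h import *
rep()
E
```

```text
t 15.82 pos [ 0.6667 -0.0102  0.0362] F [-2.1  1.2  5.8] M [0.2  0.46 0.  ] w 13.3 j [-0.46  0.7   0.55  1.7  -0.45  0.88  0.22]
```

Now at 5.8 N. Opening gradually and lifting away.

Emit:
play_rows:
  steps:
    - [[16,0,0,0,0],[20,0,0,0,0],[25,0,0,0,0],[32,0,0,0,0],[38,0,0,0,0],[38,0,0,0,0],[38,0,0,-0.03,0],[38,0,0,-0.07,0],[38,0,0,-0.12,0],[38,0,0,-0.18,0],[38,0,0,-0.23,0],[38,0,0,-0.26,0],[38,0,0,-0.26,0]]

```text
time: 16.9
position: [0.6697, -0.0109, 0.1712]
tool_rot: [2.292, 2.14, 0.011]
force: [0.2, -0.4, 0.4]
width: 0.443
```

```bash
python3 - <<'E'
from h import *
rep()
d=ctrl.get_image("wrist"); np.save("w11.npy",d);cv2.imwrite("pics/w11.png",d["img"][:,:,::-1])
d=ctrl.get_image("side"); np.save("s11.npy",d);cv2.imwrite("pics/s11.png",cv2.resize(d["img"][170:250,150:270,::-1],None,fx=6.5,fy=6.5,interpolation=cv2.INTER_CUBIC))
E
```

```text
t 16.9 pos [ 0.6697 -0.0109  0.1712] F [ 0.2 -0.4  0.4] M [-0.   -0.04 -0.04] w 37.9 j [-0.52  0.54  0.64  1.63 -0.36  1.08  0.15]
```

View pics/w11.png

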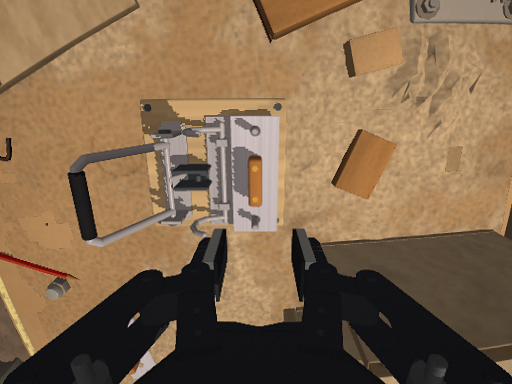

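View pics/s11.png

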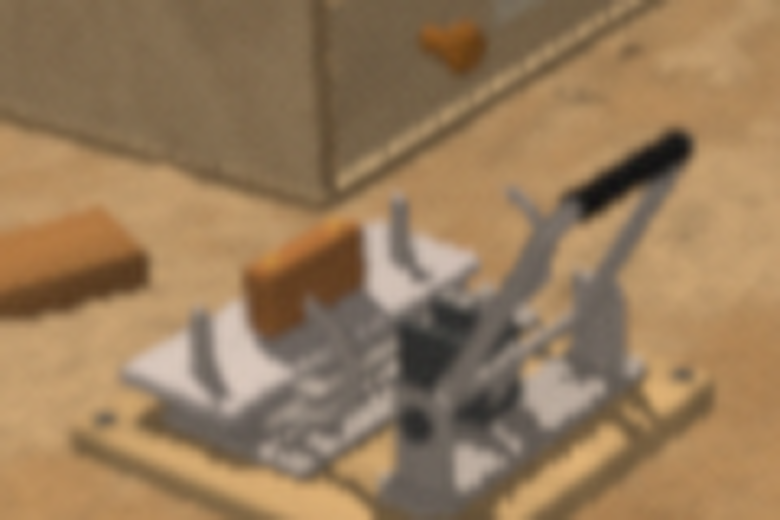

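The template lies flat on the collars with both posts through it. Next I'll close the fingers and go above the lever bar.

```bash
python3 - <<'E'
from h import *
d=np.load("w11.npy",allow_pickle=True).item()
print(onplane(d,[(80,205),(77,175),(86,237)],.12))
goto([.5315,0,.150],-3.4)
E
```

```text
[[ 0.52911508  0.00199552  0.12      ]
 [ 0.53341131  0.02623271  0.12      ]
 [ 0.52629337 -0.0260736   0.12      ]]
jaw now -3.9 tilt 0.07 shift units [ 0.0019 -0.2709  0.032 ] roll -0.0056 alt 1.9944
```

Emit:
play_rows:
  steps:
    - [[20,0,-0.03,0,0],[0,0,-0.08,0,0],[0,0,-0.14,0,-0.003],[0,0.001,-0.2,0,-0.005],[0,0.002,-0.25,0,-0.005],[0,0.002,-0.273,0,-0.005],[0,0.002,-0.273,0.015,-0.005],[0,0.002,-0.273,0.032,-0.005],[0,0.002,-0.273,0.032,-0.005],[0,0.002,-0.273,0.032,-0.005]]
  force: 20

```text
time: 17.83
position: [0.5301, -0.0001, 0.148]
tool_rot: [-2.287, -2.153, 0.004]
force: [0.2, -0.3, 0.9]
width: -0.004
```

```bash
python3 - <<'E'
from h import *
rep()
d=ctrl.get_image("wrist"); cv2.imwrite("pics/w12.png",d["img"][:,:,::-1])
d=ctrl.get_image("side"); cv2.imwrite("pics/s12.png",cv2.resize(d["img"][150:250,150:270,::-1],None,fx=6,fy=6,interpolation=cv2.INTER_CUBIC))
goto([.530,0,.127],-3.4)
M=R.from_rotvec(ctrl.get_state()["tool_rot"]).as_matrix(); ex=np.array([np.cos(np.radians(-3.4)),np.sin(np.radians(-3.4)),0])
r=.09;p=.0445;T0=1.
for th in np.arange(1,-.01,-.1):
    dv=ex*(r*np.cos(p+T0)-r*np.cos(p+th))+np.array([0,0,1])*(r*np.sin(p+th)-r*np.sin(p+T0))
    print(round(th,2),np.round(M.T@dv/.5,4))
E
```

```text
t 17.83 pos [ 5.301e-01 -1.000e-04  1.480e-01] F [ 0.2 -0.3  0.9] M [-0.   -0.02 -0.02] w -0.3 j [-0.67  0.3   0.69  1.99 -0.23  0.93  0.07]
jaw now -3.5 tilt 0.07 shift units [ 0.0005 -0.002   0.0441] roll -0.0006 alt 1.9994
1.0 [0. 0. 0.]
0.9 [-0.     -0.0151  0.0098]
0.8 [-0.     -0.0291  0.0211]
0.7 [ 0.     -0.042   0.0337]
0.6 [ 0.     -0.0535  0.0475]
0.5 [ 0.     -0.0635  0.0624]
0.4 [ 0.     -0.0721  0.0783]
0.3 [ 0.     -0.079   0.0949]
0.2 [ 1.000e-04 -8.420e-02  1.121e-01]
0.1 [ 1.000e-04 -8.770e-02  1.297e-01]
0.0 [ 1.000e-04 -8.940e-02  1.477e-01]
```

View pics/w12.png

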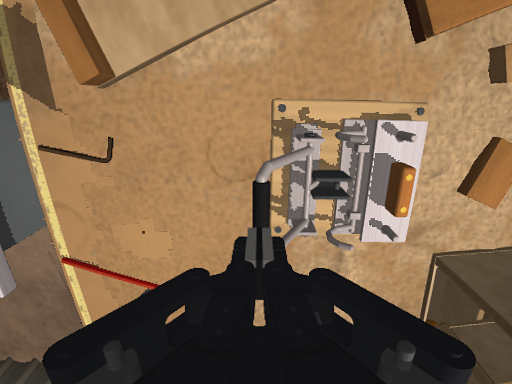

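View pics/s12.png

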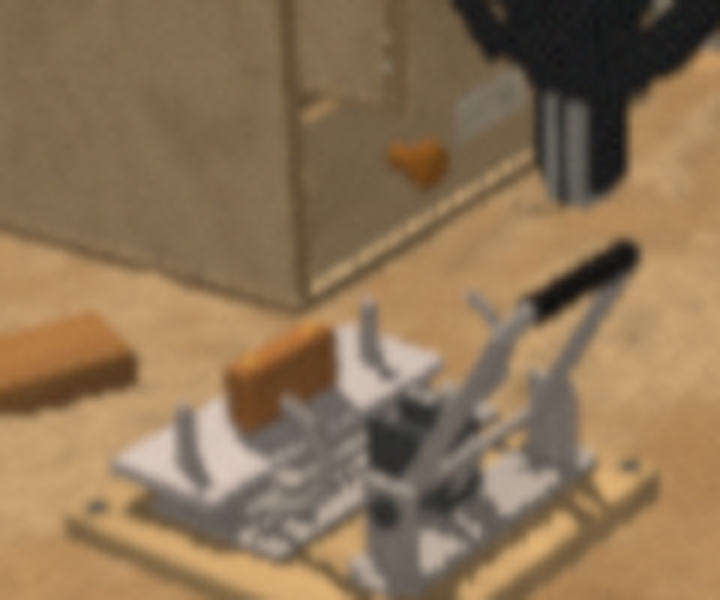

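The fingertips are over the bar. I'll touch down gently.

Emit:
play_rows:
  steps:
    - [[0,0,0,0.015,0],[0,0,0,0.028,0],[0,0,0,0.036,0],[0,0,0,0.04,0],[0,0,0,0.043,0],[0,0,0,0.045,0],[0,0,0,0.046,0],[0,0,0,0.046,0]]

```text
time: 18.6
position: [0.5303, 0.0001, 0.1265]
tool_rot: [2.287, 2.154, 0.0]
force: [0.3, -1.0, -0.3]
width: 0.0
```

```bash
python3 - <<'E'
from h import *
rep()
E
```

```text
t 18.6 pos [5.303e-01 1.000e-04 1.265e-01] F [ 0.3 -1.  -0.3] M [-0.03  0.01  0.03] w 0.0 j [-0.65  0.33  0.67  2.   -0.27  0.89  0.1 ]
```

Emit:
play_rows:
  steps:
    - [[0,0,-0.002,0.004,0],[0,0,-0.0055,0.008,0],[0,0,-0.009,0.0115,0],[0,0,-0.0128,0.0144,0],[0,0,-0.0165,0.017,0],[0,0,-0.02,0.0198,0],[0,0,-0.0236,0.0226,0],[0,0,-0.0273,0.0255,0],[0,0,-0.0308,0.0288,0],[0,0,-0.034,0.0318,0],[0,0,-0.0373,0.0348,0],[0,0,-0.0405,0.038,0],[0,0,-0.042,0.0397,0]]

```text
time: 19.68
position: [0.509, 0.0016, 0.1093]
tool_rot: [-2.285, -2.151, -0.001]
force: [-8.3, -0.6, 20.6]
width: -0.001
```

```bash
python3 - <<'E'
from h import *
rep()
d=ctrl.get_image("side"); cv2.imwrite("pics/s13.png",cv2.resize(d["img"][150:250,150:270,::-1],None,fx=6,fy=6,interpolation=cv2.INTER_CUBIC))
E
```

```text
t 19.68 pos [0.509  0.0016 0.1093] F [-8.3 -0.6 20.6] M [ 0.08  1.82 -0.02] w -0.1 j [-0.66  0.32  0.67  2.06 -0.27  0.84  0.1 ]
```

View pics/s13.png

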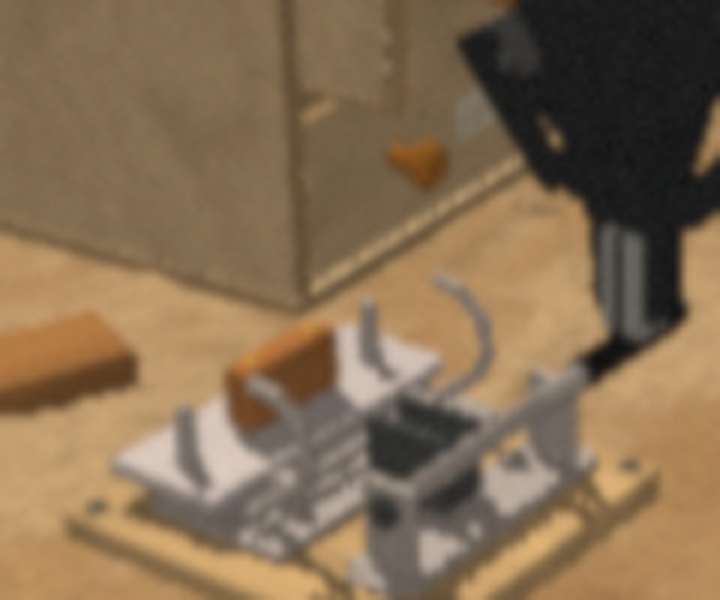

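Lever at about 0.70 with 22 N. Continuing along the arc.

Emit:
play_rows:
  steps:
    - [[0,0,-0.003,0.0033,0],[0,0,-0.0059,0.0067,0],[0,0,-0.0088,0.0102,0],[0,0,-0.0115,0.0138,0],[0,0,-0.0141,0.0174,0],[0,0,-0.0167,0.0211,0],[0,0,-0.0191,0.0249,0],[0,0,-0.0215,0.0287,0],[0,0,-0.0238,0.0326,0],[0,0,-0.026,0.0366,0],[0,0,-0.0281,0.0406,0],[0,0,-0.0301,0.0446,0],[0,0,-0.032,0.0487,0],[0,0,-0.0338,0.0529,0],[0,0,-0.0354,0.057,0],[0,0,-0.037,0.0612,0]]

```text
time: 21.07
position: [0.4874, 0.003, 0.0762]
tool_rot: [-2.282, -2.149, 0.006]
force: [-7.2, 1.4, 9.4]
width: 0.0
```

```bash
python3 - <<'E'
from h import *
rep()
E
```

```text
t 21.07 pos [0.4874 0.003  0.0762] F [-7.2  1.4  9.4] M [0.2  1.52 0.01] w 0.0 j [-0.65  0.35  0.64  2.12 -0.3   0.77  0.12]
```

Emit:
play_rows:
  steps:
    - [[0,0,0,0.004,0],[0,0,0,0.008,0],[0,0,0,0.012,0],[0,0,0,0.016,0],[0,0,0,0.02,0],[0,0,0,0.024,0],[0,0,0,0.028,0],[0,0,0,0.032,0],[0,0,0,0.036,0],[0,0,0,0.04,0],[0,0,0,0.043,0],[0,0,0,0.046,0],[0,0,0,0.048,0],[0,0,0,0.05,0],[0,0,0,0.05,0]]

```text
time: 22.32
position: [0.4909, 0.0024, 0.0518]
tool_rot: [-2.287, -2.152, 0.0]
force: [-2.7, 0.9, 7.9]
width: 0.0
```

```bash
python3 - <<'E'
from h import *
rep()
d=ctrl.get_image("side"); cv2.imwrite("pics/s14.png",cv2.resize(d["img"][150:250,150:270,::-1],None,fx=6,fy=6,interpolation=cv2.INTER_CUBIC))
E
```

```text
t 22.32 pos [0.4909 0.0024 0.0518] F [-2.7  0.9  7.9] M [ 0.01  0.6  -0.03] w 0.0 j [-0.62  0.4   0.61  2.13 -0.35  0.72  0.16]
```

View pics/s14.png

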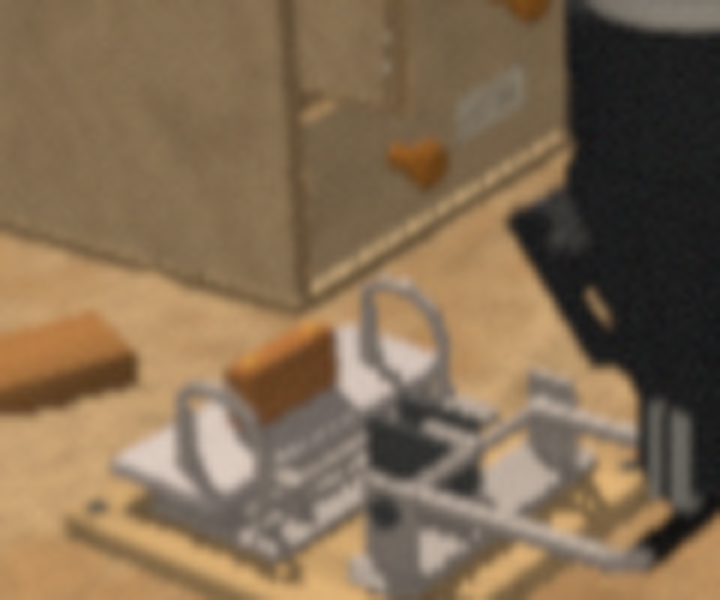

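The lever is at its stop (bar at z ≈ 0.046) and the arches are closed over the tips. I'll add a light confirming press, then retreat.

Emit:
play_rows:
  steps:
    - [[0,0,0,0.003,0],[0,0,0,0.005,0],[0,0,0,0.005,0],[0,0,0,0,0],[0,0,0,-0.01,0],[0,0,0,-0.03,0],[0,0,0,-0.07,0],[0,0,0,-0.13,0],[0,0,0,-0.19,0],[0,0.02,-0.01,-0.25,0],[0,0.06,-0.02,-0.3,0],[0,0.12,-0.03,-0.32,0],[0,0.19,-0.04,-0.32,0],[0,0.26,-0.04,-0.32,0],[0,0.32,-0.04,-0.32,0],[0,0.36,-0.04,-0.32,0],[0,0.37,-0.04,-0.32,0],[0,0.37,-0.04,-0.32,0]]

```text
time: 23.87
position: [0.4817, 0.1901, 0.2111]
tool_rot: [2.283, 2.158, -0.0]
force: [-0.1, -0.7, 0.5]
width: -0.001
```

```bash
python3 - <<'E'
from h import *
rep()
np.set_printoptions(precision=4,suppress=True)
d=ctrl.get_image("side"); cv2.imwrite("pics/s15.png",cv2.resize(d["img"][150:260,150:290,::-1],None,fx=5.5,fy=5.5,interpolation=cv2.INTER_CUBIC))
t=ctrl.get_image("top"); cv2.imwrite("pics/t15.png",t["img"][:,:,::-1]); crop(t,150,145,250,245,6,"t15c.png")
E
```

```text
t 23.87 pos [0.4817 0.1901 0.2111] F [-0.1 -0.7  0.5] M [0.   0.02 0.05] w -0.1 j [-0.99  0.16  0.59  1.96 -0.1   1.05 -0.41]
```

View pics/s15.png

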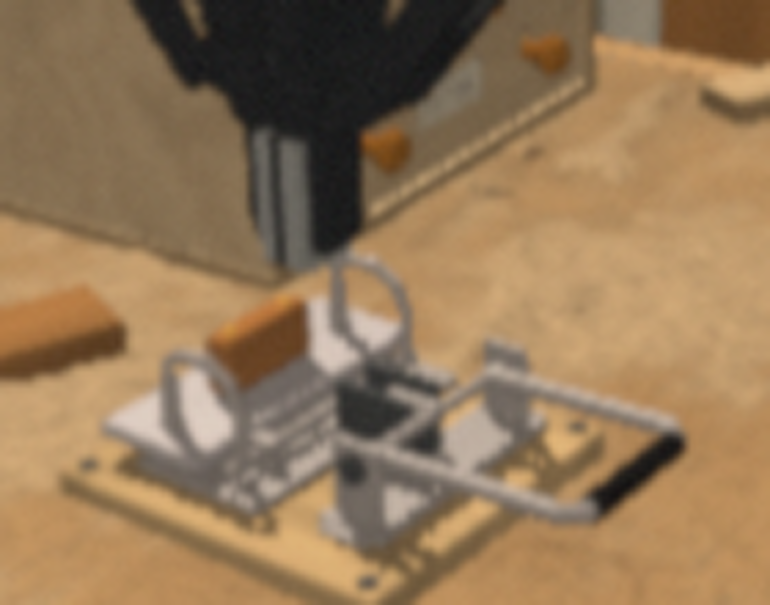

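View pics/t15.png

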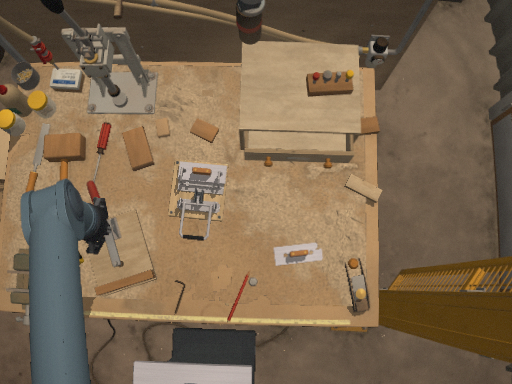

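View pics/t15c.png

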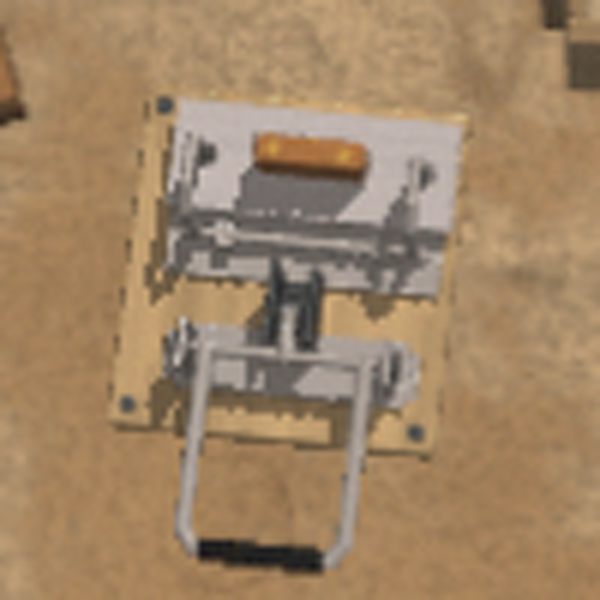

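The lever bar is back at its original shut pixels, top crop (262,553). The arches are closed on the posts, the template is in place, and the narrow template and loose things haven't moved. Nothing touches the robot, so I'm handing in.

```bash
python3 -c "
from bench import ctrl
print(ctrl.sign_off())"
```

```text
the job is handed in; nothing more can be done
None
```

The wide template is filed on the ring board: it lies flat on both collars and the rings are closed over it. I handed the job in at about 24 s.

- **Opening:** I gripped the lever bar and followed its arc up until the rings were fully open.
- **Placing:** I lowered the template onto the posts, making two small camera-guided corrections on the way. It met almost no side force until it reached the collars. The highest seating reading was about 25 N down (limit 45 N). It pressed that hard because I misjudged the seating height by about 6 mm.
- **Closing:** I pressed the lever down along its arc with closed fingertips. The highest reading was about 22 N. I only read forces between moves, so a brief higher peak would not show.

In the last pictures, the lever bar is back at the position where it started when shut, and its height at the stop was about 46 mm, as specified. Both arches sit on the post tips. The narrow template, the nut and the offcut look undisturbed, and the arm is clear with no force on it. None of the final checks failed or disagreed.

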